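# Hold the studio cash box's spring lock open with its key

### The arm

A 6-joint arm with a two-finger parallel gripper is mounted at the origin on the work surface. World frame = base frame: x ahead of the robot, y to its left, z up, the work surface at z = 0. Lengths are in m, angles in rad, forces in N, time in s.
With the tool pointing down it reaches from about 0.35 to 0.875 m from the base axis. Payload 15.5 kg.
Tool frame: the origin (TCP) lies at the very end of the fingers, on their centre line; the grasp point (between the pads) lies 19 mm behind it (ctrl.pinch_z is the distance from the TCP to the grasp point, in m); z points along the fingers, y is the line along which they close (so a half turn about z gives the same grasp; the last joint's range is limited). The gripper opens to 85 mm and grips with 20 to 120 N. Pads are 22 mm wide; open, the fingers measure 114 mm over their backs; the gripper's body (76 mm by 85 mm) begins 54 mm behind the grasp point. The pads swing forward as they close: fully open they stand 13 mm farther back than shut.
Start: joints at [-1.407, 0.494, 1.345, -0, 1.302, -0.096], TCP at [0.161, -0.604, 0.231] pointing down, gripper open.
Joint ranges: [-2.91, 2.91], [-0.82, 2.16], [0.22, 2.67], [-1.22, 4.37], [0.12, 2.79], [-3.08, 3.08]. Speed limits (rad/s): [1.89, 1.89, 2.57, 3.01, 3.01, 3.01].

### API

Orientations are given as a unit quaternion [w, x, y, z].
In Python, from cell import ctrl, kinematics, telemetry, cams, job, models gives the robot as it stands. Calls block until the motion is done:
- ctrl.reach(position, orientation): joint-space move of the TCP to a pose.
- ctrl.move_l(position, speed=0.15, ori=None, stop_force=None): straight line of the TCP; ori=None keeps the orientation; speed is the mean speed in m/s. With stop_force (N) it stops when the force on the tool has changed by that much, and returns True; else False.
- ctrl.move_j(angles): joint-space move.
- ctrl.grip(opening): finger opening in m; the grip force is fixed at half the most; returns when the fingers have stopped.
- ctrl.pause(seconds).
- kinematics.solve_ik(position, orientation): joint angles nearest the present ones, or None.
- telemetry.sense(): the state.
- cams.read_camera(name): name is "side" or "top" or "wrist"; returns a dict with "img" (384x512x3 uint8, blue, green, red), "depth" (384x512 float32, m along the optical axis (not along the pixel's ray), 0 where there is no reading), "intrinsics" (3x3 intrinsics, pixels), "cam_to_world" (4x4, takes a point from camera to world coordinates); the wrist camera has in their place "hand_eye" (4x4, takes a point from camera to tool coordinates, whose origin is the TCP and whose axes are the flange's). Camera axes: x right, y down, z forward; pixel columns grow to the right and rows downward; lengths in m; the calibration is good to about 2 mm. A picture is of the moment at which its call begins: read the wrist's pose just before it.
A pose or a line that the arm cannot do raises ctrl.Unreachable and nothing moves.
- job.sign_off(): hands the job in; it is judged then, once.
Trained networks look in a picture, given as the dict that the camera call returned (one of the last four; its "shot" number tells which), for a name from the list of things; names that differ only in an ending like _2 or _b are one class to them, and where a whole thing is asked for, a point or a joint stands for the part that bears it (a point fixed in the world has none). Each returns a list of dicts, best first, with "conf" (0 to 1); they miss things now and then, are a little off and sometimes report something else, mostly with a low value. They report only what shows in the picture. A call takes as long as a camera call. They do not tell look-alikes from the thing itself.
- models.search_frame(picture, query): "xyz" ([x, y, z] in m, in world coordinates, good to about 4 mm: the middle of the surface that is visible of it).
- models.landmark_of(picture, query): "xyz" ([x, y, z] in m, in world coordinates, good to about 4 mm: a listed point, or the origin of a listed thing).
The state is a dict: "t": time; "joint_pos": joint angles; "joint_velocities": joint speeds; "joint_efforts": joint torques, N m; "ee_pos": TCP position; "ee_rot": TCP orientation; "ft_force": force on the tool from outside, world axes, zero at the start; "ft_torque": the same for the moment, N m; "grip_width": finger opening in m; "finger_force": force on a finger pad.
Only numpy, scipy, OpenCV 4.12 (cv2) and the standard library are available. Lean on these libraries where they do the work, as an engineer would, in place of code of your own. Each camera call takes 0.05 s, during which the arm holds its last target. There are 200 camera calls.

### The job

Take the steel key with the flat paddle head (not the one with the round knob) out of the wooden stand, turn it so that its bit lines up with the keyhole in the lid of the grey cash box, and push it fully home past the sticky pins, rocking it a little if it catches. Then turn it a quarter turn clockwise to the stop and keep holding it there against the spring, with the key still fully in: finish while holding it, do not let go. Leave the other key and everything else on the table where it is.

Things in the scene. Friction and masses are not known exactly. Their poses are not given: they have to be found in the camera images.
- key_head (a point): middle of the wanted key's head: a flat paddle 32 mm wide (y) x 10 mm thick (x) x 28 mm high (z), 30 mm above the shoulder's underside. Key axes: z up the shank towards the head; x the way the bit points, square to the paddle's flat faces. The whole is steel, 81 mm long, about 70 g, standing upright in the stand; a straight pull up of 37 mm frees it
- key_shoulder (a point): same key: centre of the underside of its shoulder, a disc 24 mm across and 4 mm thick with a nose 5 mm wide reaching 20 mm from the axis on the +x side, right over the bit: from above it shows where the hidden bit points. A thin stem 8 mm thick joins it to the head, which begins 16 mm above this point
- key: same key: origin at the shoulder's underside, same axes. Below it: 9 mm of round neck, 6 mm thick; then the bit, a fin 6 mm thick (y) from x = -3 to x = +10 mm, z = -9 to -31 mm (its last 2.5 mm are 4 mm thick, to x = +9); then a tapered pilot pin down to z = -37 mm
- keyhole (a point): mouth of the keyhole, on the lock's turning axis, at the top face of a steel plate (53 x 48 mm, 6 mm thick) on the lid; z up. The slot runs from x = -4.25 to +11.25 mm and is 8.5 mm wide (y): the key enters one way round only, key x along this x. Fully home, the shoulder's underside rests on the plate, centred at this point, and the neck fills the plate
- pins (a point): in the slot, straight below the keyhole mouth: two sprung sticky pins catch the bit when the shoulder is still about 16 mm, then about 7 mm, above the plate. Each gives way to a downward push of some 5 to 15 N, more easily if the key is rocked a few degrees about its axis. Until it is fully home the plate keeps the key from turning; once turned it cannot be pulled out
- plug (a joint): turn of the lock's inner cylinder: 0 at rest (its start), growing clockwise seen from above, stop at 1.571 rad (a quarter turn). A spring drives it back (about 0.03 N m at 0, 0.10 N m at the stop), so it springs back if let go. The key has 10 to 15 degrees of play in it and the grasp, so it lags the key: turn the key a little beyond the quarter
- cashbox: grey steel cash box, 170 (x) x 210 (y) x 80 mm high, does not move; origin under its centre at table height, axes as the keyhole's. The keyhole lies at x = -20, y = 0, z = 86 mm. A carrying handle 80 mm long lies along y at x = +55 mm and stands 18 mm above the lid
- stand: wooden key stand, 65 (x) x 120 (y) x 50 mm high, does not move; origin at table height. Two slots at y = +30 and y = -30 mm each hold a key, shoulder resting on its top, bit pointing along the stand's +x; either may hold the wanted key
- bottle_a: clear plastic water bottle, 62 mm across, 200 high; to be left alone
- bottle_b: clear plastic water bottle, 66 mm across, 190 high; to be left alone
- dyejar: small amber jar, 54 mm across, 65 high; to be left alone
- tape: roll of paper tape lying flat, 84 mm across, 20 high; to be left alone
- brush: paint brush lying on the table; to be left alone
- phone: black phone lying flat, 150 x 73 x 9 mm; to be left alone
- mug: white mug, 80 mm across, 90 high; to be left alone
- knobkey: the other steel key, standing in the other slot of the stand: same shank and shoulder, but a round knob head 32 mm across and 22 high, 18 to 40 mm above the shoulder's underside; origin at the underside of its shoulder; to be left alone
There are look-alikes about, which are no part of the job. Leave any pink look-alike of the key alone.

How it is judged:
On the way:
1. the key is fully home in the lock, not yet turned (z of key_shoulder in the frame of keyhole between -0.004 and 0.003 m and horizontal distance between key_shoulder and keyhole below 0.005 m and angle between key_shoulder's own z axis and vertical below 0.15 rad and value of joint plug below 0.7 rad), for 0.1 s.
At the end, for the whole second after the job is handed in: the shoulder of the paddle-headed key is within 3 mm of the keyhole plate and 5 mm of its axis, upright within 0.15 rad, the lock is turned by more than 1.2 rad, and the fingers are still gripping the key, through the last second (z of key_shoulder in the frame of keyhole between -0.004 and 0.003 m and horizontal distance between key_shoulder and keyhole below 0.005 m and angle between key_shoulder's own z axis and vertical below 0.15 rad and value of joint plug above 1.2 rad and contact force between the fingers and key above 1 N); the arm keeps its last pose, push and grip.
It fails at once if the round-knob key is moved by more than 15 mm (distance of knobkey from where it was at the start of the episode above 0.015 m).
It fails at once if a bottle, the dye jar, the tape, the brush, the phone or the mug is moved by more than 30 mm (distance of any of bottle_a, bottle_b, dyejar, tape, brush, phone, mug from where it was at the start of the episode above 0.03 m).
It also fails if it takes over 54 s, if anything falls off the work surface, if the arm or the gripper's body presses on something with over 40 N, if the wrist force passes 120 N, or if a joint passes its speed limit or range.

## Working session

There is one attempt and no reset: what is moved stays moved. The work goes in short steps, each a Python script; the robot and the scene stay as the last script left them, time stands still between calls to the robot, and variables do not carry over. Pictures are saved under pics/ and viewed, at most 10 in all, crops included, and the job is handed in when it is done.

```bash
mkdir -p pics; ls
python3 - <<'E'
from cell import cams,models,telemetry
import cv2,numpy as np
ims=[]
for c in ["top","side"]:
    p=cams.read_camera(c); ims.append(p["img"])
    print(c,np.round(p["cam_to_world"],3).tolist(),p["intrinsics"].tolist())
    for q in ["key_head","key_shoulder","keyhole","knobkey","stand","cashbox"]:
        f=models.landmark_of(p,q); print(q,[(np.round(d["xyz"],3).tolist(),round(d["conf"],2)) for d in f[:4]])
    cv2.imwrite(f"pics/{c}.png",cv2.resize(p["img"],(800,600),interpolation=cv2.INTER_CUBIC))
print(telemetry.sense())
E
```

```text
pics
top [[-0.014, -0.996, 0.084, 0.439], [-1.0, 0.013, -0.018, 0.119], [0.017, -0.084, -0.996, 0.989], [0.0, 0.0, 0.0, 1.0]] [[375.111458460354, 0.0, 254.3641541862876], [0.0, 375.111458460354, 196.0619980445628], [0.0, 0.0, 1.0]]
key_head [([0.375, 0.232, 0.01], 0.67), ([0.275, 0.467, 0.012], 0.67), ([0.535, -0.184, 0.062], 0.65), ([0.571, 0.285, 0.007], 0.62)]
key_shoulder [([0.262, 0.444, 0.02], 0.79), ([0.405, 0.22, 0.019], 0.73), ([0.553, 0.312, 0.022], 0.69), ([0.55, 0.196, 0.055], 0.42)]
keyhole [([0.529, -0.183, 0.087], 0.96), ([0.448, 0.423, 0.0], 0.21)]
knobkey [([0.537, 0.135, 0.051], 0.53)]
stand [([0.545, 0.163, -0.002], 0.55), ([0.552, 0.192, 0.079], 0.19)]
cashbox [([0.543, -0.177, -0.002], 0.8), ([0.726, 0.045, -0.002], 0.38)]
side [[-0.776, -0.491, 0.395, 0.084], [-0.63, 0.596, -0.497, 0.644], [0.008, -0.635, -0.772, 0.897], [0.0, 0.0, 0.0, 1.0]] [[397.1302342116507, 0.0, 255.53110936020417], [0.0, 397.1302342116507, 186.73688570996006], [0.0, 0.0, 1.0]]
key_head [([0.274, 0.47, 0.01], 0.92), ([0.378, 0.228, 0.01], 0.64), ([0.554, 0.186, 0.079], 0.63), ([0.555, 0.19
[... 444 characters left out ...]
653362e+00,  4.93607178e-01,  1.34551281e+00,  8.37340164e-06,
        1.30248758e+00, -9.54958421e-02]), 'joint_velocities': array([ 1.27147826e-03,  7.73908856e-05, -4.33962292e-04,  4.25931324e-04,
        4.68032411e-04,  3.84290584e-04]), 'joint_efforts': array([ 4.12010791e-03, -8.81842518e+01, -3.84221542e+01,  2.86610339e-04,
        9.16285317e-04,  2.53699756e-05]), 'ee_pos': array([ 0.16053748, -0.60402875,  0.23126815]), 'ee_rot': array([-7.59299610e-06,  9.91577680e-01,  1.29513335e-01,  3.77810624e-06]), 'ft_force': array([ 0.87771007, -0.70124377,  0.14994218]), 'ft_torque': array([-0.03043441, -0.05422773, -0.00376937]), 'finger_force': 0.0, 'grip_width': 0.08547744785451998}
```

View pics/top.png

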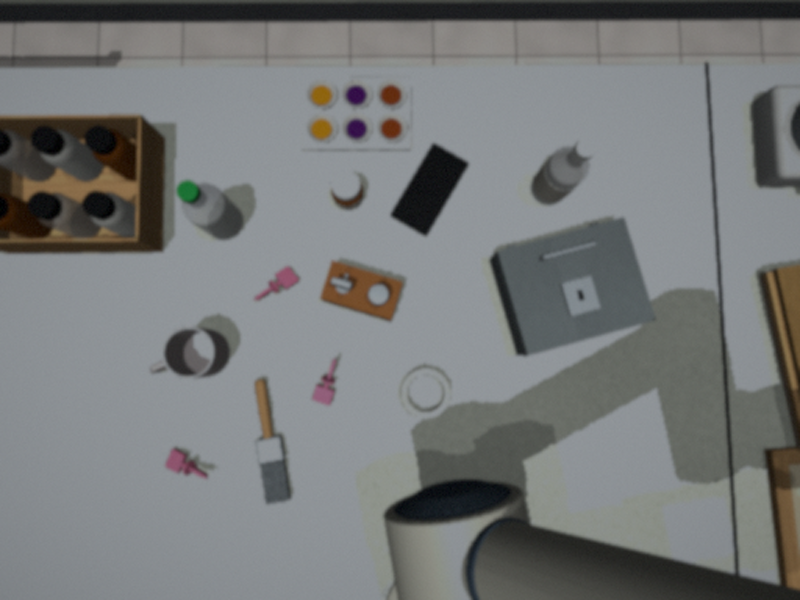

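View pics/side.png

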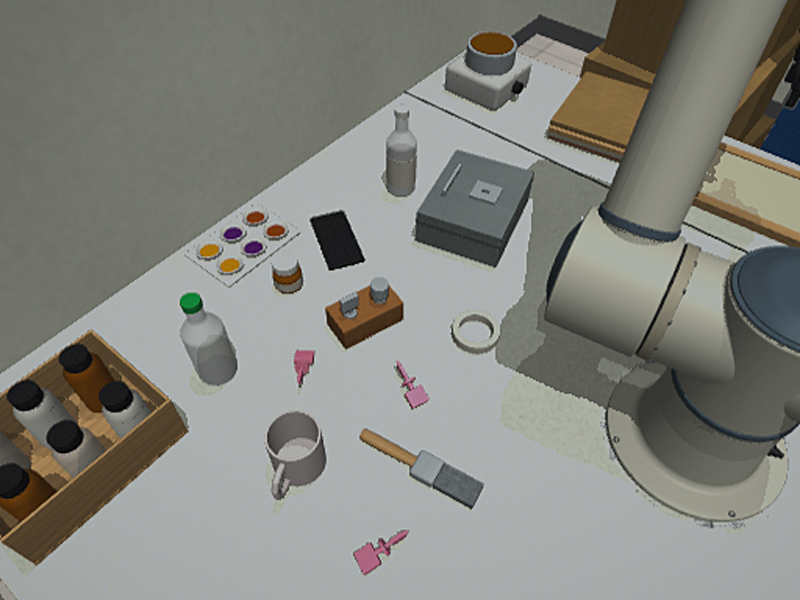

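The candidates are the steel paddle key in the stand at top-image (342,284), the round-knob key at (378,293), and three pink look-alikes lying at (275,283), (327,380) and (187,462). The steel paddle in the stand fits the description. I'll confirm it from close by with the wrist camera.

```bash
cat > h.py <<'E'
from cell import ctrl,kinematics,telemetry,cams,models,job
import numpy as np,cv2
from scipy.spatial.transform import Rotation as R
def rot(a): # tool down, tool y along world heading a
    y=np.array([np.cos(a),np.sin(a),0]);z=np.array([0,0,-1.]);return R.from_matrix(np.c_[np.cross(y,z),y,z])
def q(r): return r.as_quat(scalar_first=True)
def T(s):
    M=np.eye(4);M[:3,:3]=R.from_quat(s["ee_rot"],scalar_first=True).as_matrix();M[:3,3]=s["ee_pos"];return M
def wrist():
    s=telemetry.sense();p=cams.read_camera("wrist");p["W"]=T(s)@p["hand_eye"];return p
def cloud(p,W):
    K=p["intrinsics"];v,u=np.mgrid[:384,:512];d=p["depth"]
    P=np.stack([(u-K[0,2])/K[0,0]*d,(v-K[1,2])/K[1,1]*d,d],-1);return P@W[:3,:3].T+W[:3,3]
def look(target,a,h): # tcp pos so the camera axis meets target
    p=cams.read_camera("wrist");E=p["hand_eye"];r=rot(a);c=r.apply(E[:3,3]);d=r.apply(E[:3,2])
    t=-(h+c[2])/d[2]; return np.array(target)-c-d*t
def proj(p,X):
    c=np.linalg.inv(p["W"])@np.r_[X,1];k=p["intrinsics"]@c[:3];return k[:2]/k[2]
E
python3 - <<'E'
from h import *
for a in (-.25,-.25+np.pi):
    x=look([.545,.163,.07],a,.14);x[2]=.07+.14
    print(a,x,kinematics.solve_ik(x,q(rot(a))))
p=cams.read_camera("wrist");print(p["hand_eye"].round(3).tolist(),p["intrinsics"][0,0])
E
```

```text
-0.25 [0.54827279 0.17554136 0.21      ] [ 2.06144611e-01  4.46047875e-01  1.49722810e+00 -4.44089210e-16
  1.19831668e+00  4.56144611e-01]
2.891592653589793 [0.54172721 0.15045864 0.21      ] [ 1.64705244e-01  4.27858911e-01  1.53007955e+00 -4.44089210e-16
  1.18365419e+00 -2.72688741e+00]
[[0.001, -0.952, -0.306, 0.078], [1.0, 0.001, -0.0, 0.0], [0.001, -0.306, 0.952, -0.143], [0.0, 0.0, 0.0, 1.0]] 324.7902362821174
```

Run:
```python
from h import *
for n,t,a,h in (("box",[.528,-.182,.086],.28,.2),("stand",[.545,.163,.07],-.25,.2)):
    x=look(t,a,h); x[2]=t[2]+h; print(x); ctrl.reach(x,q(rot(a))); p=wrist()
    C=cloud(p,p["W"]); np.savez(f"{n}.npz",img=p["img"],depth=p["depth"],W=p["W"],K=p["intrinsics"],C=C)
    cv2.imwrite(f"pics/w_{n}.png",cv2.resize(p["img"],(768,576),interpolation=cv2.INTER_CUBIC))
    for k in (["keyhole","cashbox"] if n=="box" else ["key_head","key_shoulder","knobkey","stand"]):
        p["cam_to_world"]=p["W"]
        print(k,[(np.round(d["xyz"],4).tolist(),round(d["conf"],2)) for d in models.landmark_of(p,k)[:3]])
print(telemetry.sense()["t"])
```

```text
[ 0.51918574 -0.15100239  0.286     ]
keyhole [([0.527, -0.1805, 0.0849], 0.92)]
cashbox [([0.5468, -0.1773, 0.0021], 0.62)]
[0.55317667 0.19340374 0.27      ]
key_head [([0.3741, 0.2304, 0.0151], 0.97), ([0.5526, 0.1918, 0.0815], 0.89), ([0.572, 0.2884, 0.0096], 0.8)]
key_shoulder [([0.5527, 0.3123, 0.0226], 0.91), ([0.4039, 0.2175, 0.0211], 0.74)]
knobkey [([0.5323, 0.1401, 0.053], 0.61)]
stand [([0.7245, 0.0456, 0.0023], 0.58)]
4.7417
```

View pics/w_box.png

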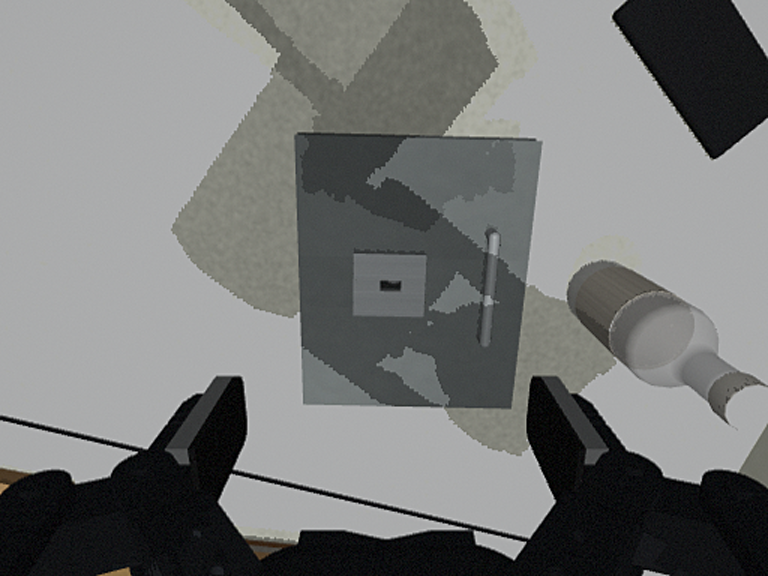

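View pics/w_stand.png

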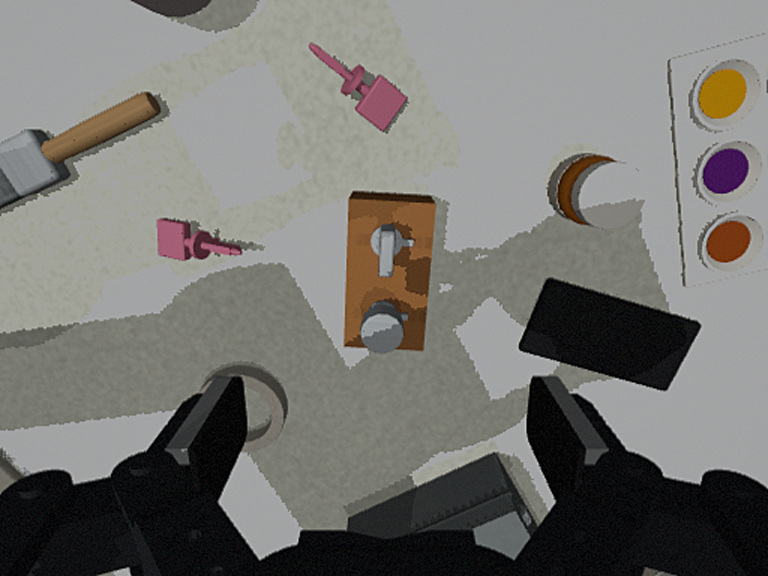

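The noses of both steel keys point right in the wrist image: paddle key nose at (408,243), knob at (383,330). The keyhole slot is at (391,285) and the handle is to its right (+x). The three pink keys lie flat. Next I'll measure from depth.

Run:
```python
from h import *
def rect(P): 
    r=cv2.minAreaRect((P*1000).astype(np.float32)); b=cv2.boxPoints(r)
    e=b[1]-b[0],b[2]-b[1]; return np.round(r[0],1),np.round(r[1],1),[round(np.arctan2(k[1],k[0]),3) for k in e]
S=np.load("stand.npz");C=S["C"];g=S["img"].astype(int)
near=np.hypot(C[...,0]-.545,C[...,1]-.163)<.085
z=C[...,2]
m=near&(z>.044)&(z<.058); print("standtop",np.median(z[m]),rect(C[m][:,:2]))
m=near&(z>.086)&(z<.105)&(C[...,1]>.165); P=C[m];print("paddle top",len(P),np.median(P[:,2]),rect(P[:,:2]),P.mean(0))
m=near&(z>.062)&(C[...,1]>.165);P=C[m];print("paddle all",rect(P[:,:2]))
m=near&(z>.08)&(C[...,1]<.165);P=C[m];print("knob",np.median(P[:,2]),rect(P[:,:2]))
B=np.load("box.npz");C=B["C"];g=B["img"].mean(2);z=C[...,2]
near=(np.hypot(C[...,0]-.527,C[...,1]+.18)<.045)
v,u=np.nonzero(near);print("z plate",np.median(z[near]),np.median(g[near]))
# plate by brightness on plane z=.086
W=B["W"];K=B["K"]
def plane(u,v,h):
    d=np.c_[(u-K[0,2])/K[0,0],(v-K[1,2])/K[1,1],np.ones_like(u)]@W[:3,:3].T
    return W[:3,3]+d*((h-W[2,3])/d[:,2])[:,None]
im=B["img"]; s=im[160:220,220:300].mean(2).astype(np.uint8)
up=cv2.resize(s,None,fx=8,fy=8,interpolation=cv2.INTER_CUBIC)
t,_=cv2.threshold(up,0,255,cv2.THRESH_OTSU);print("otsu",t)
for name,mk in (("plate",up>t),("slot",up<50)):
    n,l,st,c=cv2.connectedComponentsWithStats(mk.astype(np.uint8))
    for i in range(1,n):
        if st[i,4]>600:
            vv,uu=np.nonzero(l==i);X=plane(220+(uu+.5)/8-.5,160+(vv+.5)/8-.5,.086)
            print(name,st[i].tolist(),rect(X[:,:2]))
lid=(abs(z-.08)<.004)&(np.hypot(C[...,0]-.544,C[...,1]+.177)<.16);print("lid",np.median(z[lid]),rect(C[lid][:,:2]))
cv2.imwrite("pics/crop.png",up)
S=np.load("stand.npz")["img"];cv2.imwrite("pics/kc.png",cv2.resize(S[120:240,210:310],None,fx=4,fy=4,interpolation=cv2.INTER_CUBIC))
a=cv2.imread("pics/kc.png");b=cv2.imread("pics/crop.png")[:480];b=cv2.resize(b,(400,300))
cv2.imwrite("pics/both.png",np.hstack([a,cv2.copyMakeBorder(b,0,180,0,0,cv2.BORDER_CONSTANT)]))
```

```text
standtop 0.049787882210301004 (array([546.1, 161.8]), array([120.5,  65.3]), [np.float32(-0.305), np.float32(1.266)])
paddle top 306 0.09349422354135548 (array([552.6, 191.3]), array([32., 10.]), [np.float32(-0.309), np.float32(1.261)]) [0.5529105  0.19243313 0.09332567]
paddle all (array([552.8, 193.1]), array([ 35.8, 147.9]), [np.float32(-0.249), np.float32(1.321)])
knob 0.08949630148130311 (array([534.7, 134.8]), array([30.9, 31.1]), [np.float32(-0.468), np.float32(1.103)])
z plate 0.08654070804408989 71.66666666666667
otsu 90.0
plate [122, 73, 394, 338, 119616] (array([ 528.9, -181.2]), array([53.5, 48.3]), [np.float32(-1.318), np.float32(0.252)])
plate [526, 239, 114, 156, 9327] (array([ 567.6, -181.2]), array([15.9, 22.8]), [np.float32(-1.252), np.float32(0.319)])
plate [519, 432, 33, 26, 631] (array([ 567., -201.]), array([4.6, 3.8]), [np.float32(-1.291), np.float32(0.279)])
slot [269, 218, 108, 51, 4463] (array([ 529.7, -180.6]), array([14.8,  7.3]), [np.float32(-1.291), np.float32(0.279)])
lid 0.07979988635841498 (array([ 581.1, -167.6]), array([243.1, 210.6]), [np.float32(-1.315), np.float32(0.256)])
```

View pics/both.png

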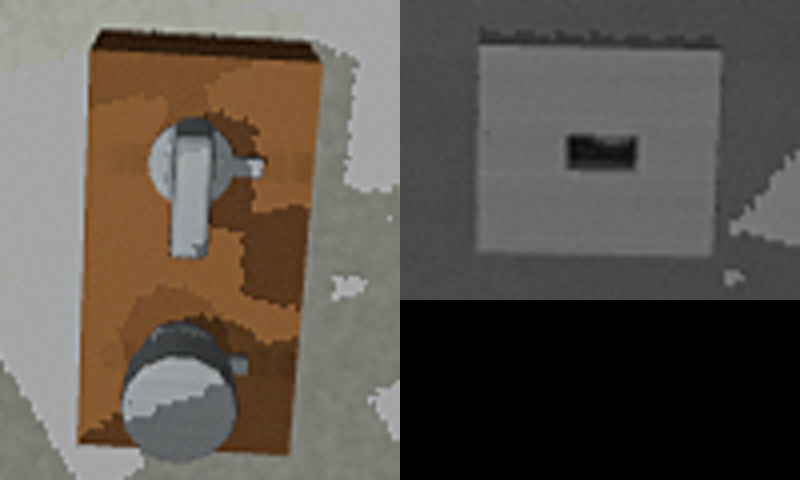

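Crop confirms it: the flat paddle head is at (190,190) with its nose to the right at (255,165), and the round knob is below at (180,405). The keyhole slot is at (602,152). Sizes and heights match (paddle 32x10 mm, top 93.5 mm, stand 120x65 mm, plate 53x48 mm). Now the grasp.

Run:
```python
from h import *
a=-.306; k=np.array([.5527,.1918])
ctrl.reach(np.r_[k,.14],q(rot(a))); ctrl.grip(.05)
print(ctrl.move_l(np.r_[k,.062],speed=.08,stop_force=15))
s=telemetry.sense();print(s["ee_pos"],s["ft_force"])
ctrl.grip(0.0); s=telemetry.sense();print(s["grip_width"],s["finger_force"],s["ft_force"],s["ft_torque"])
ctrl.move_l(np.r_[k,.062+.05],speed=.06)
s=telemetry.sense();print(s["t"],s["ee_pos"],s["grip_width"],s["finger_force"],s["ft_force"],s["ft_torque"])
p=wrist();np.savez("held.npz",img=p["img"],depth=p["depth"],W=p["W"],K=p["intrinsics"],C=cloud(p,p["W"]),T=T(s))
cv2.imwrite("pics/held.png",cv2.resize(p["img"][180:384,150:370],None,fx=3,fy=2.9,interpolation=cv2.INTER_CUBIC))
```

```text
False
[0.55301661 0.19185572 0.06245831] [-0.17295192  0.63166568 -0.08596812]
0.00925210411177451 58.75277817249298 [-1.36836495 -0.38017564  6.30178081] [0.00418156 0.27376078 0.0202549 ]
8.3167 [0.55247136 0.19173828 0.11166743] 0.009147849365905054 58.34766447544098 [ 1.18565132  0.15560141 -1.38062308] [ 0.04961755 -0.04450844 -0.02320697]
```

View pics/held.png

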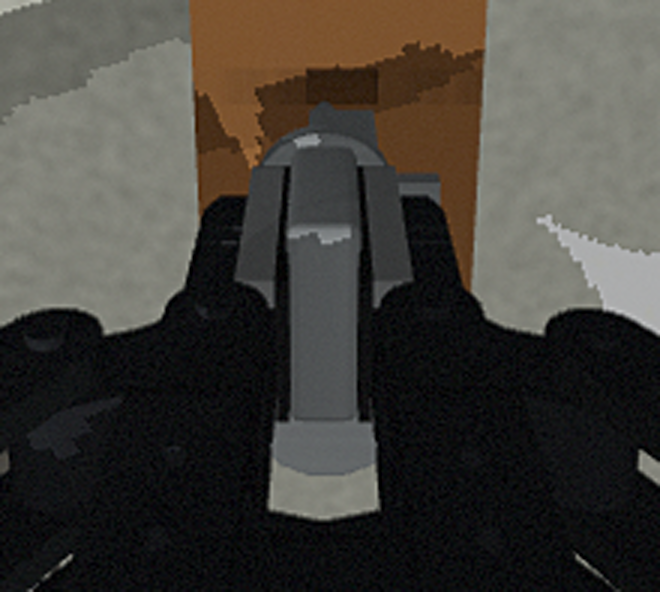

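The key is held upright between the pads, with the nose to the right at (415,185). I'll measure the head in the tool frame.

Run:
```python
from h import *
H=np.load("held.npz");Ti=np.linalg.inv(H["T"]);C=H["C"]@Ti[:3,:3].T+Ti[:3,3]
K=H["K"];v,u=np.mgrid[:384,:512]
m=(abs(C[...,1])<.0045)&(C[...,2]<-.025)&(C[...,2]>-.045)&(abs(C[...,0])<.03)
P=C[m];print(len(P),np.percentile(P[:,0],[1,50,99]),np.percentile(P[:,2],[5,50,95]),np.percentile(P[:,1],[2,98]))
# front face of paddle: median x at z in -.028..-.01
m=(abs(C[...,1])<.004)&(C[...,2]<-.01)&(C[...,2]>-.028)&(abs(C[...,0])<.03);print("front",len(C[m]),np.percentile(C[m][:,0],[5,50,95]))
# flat top rows: width edges in y
m=(C[...,2]<-.027)&(C[...,2]>-.04)&(C[...,0]<.012)&(C[...,0]>-.012)&(abs(C[...,1])<.02)
h,e=np.histogram(C[m][:,1],np.arange(-.02,.021,.001));print(list(zip((e[:-1]*1000).round(),h)))
# shoulder
m=(C[...,2]<.02)&(C[...,2]>.003)&(abs(C[...,1])<.03)&(abs(C[...,0])<.04);P=C[m];print("sh",len(P),np.percentile(P,[1,50,99],axis=0).round(4).tolist())
```

```text
1678 [-0.01555399  0.0021052   0.01539013] [-0.03265312 -0.03127903 -0.0282971 ] [-0.0042559   0.00434785]
front 370 [0.01443742 0.01500352 0.01552154]
[(np.float64(-20.0), np.int64(0)), (np.float64(-19.0), np.int64(12)), (np.float64(-18.0), np.int64(17)), (np.float64(-17.0), np.int64(17)), (np.float64(-16.0), np.int64(16)), (np.float64(-15.0), np.int64(18)), (np.float64(-14.0), np.int64(16)), (np.float64(-13.0), np.int64(14)), (np.float64(-12.0), np.int64(26)), (np.float64(-11.0), np.int64(40)), (np.float64(-10.0), np.int64(41)), (np.float64(-9.0), np.int64(45)), (np.float64(-8.0), np.int64(62)), (np.float64(-7.0), np.int64(150)), (np.float64(-6.0), np.int64(186)), (np.float64(-5.0), np.int64(123)), (np.float64(-4.0), np.int64(144)), (np.float64(-3.0), np.int64(113)), (np.float64(-2.0), np.int64(155)), (np.float64(-1.0), np.int64(103)), (np.float64(0.0), np.int64(153)), (np.float64(1.0), np.int64(105)), (np.float64(2.0), np.int64(142)), (np.float64(3.0), np.int64(112)), (np.float64(4.0), np.int64(193)), (np.float64(5.0), np.int64(150)), (np.float64(6.0), np.int64(68)), (np.float64(7.0), np.int64(45)), (np.float64(8.0), np.int64(42)), (np.float64(9.0), np.int64(43)), (np.float64(10.0), np.int64(30)), (np.float64(11.0), np.int64(15)), (np.float64(12.0), np.int64(17)), (np.float64(13.0), np.int64(15)), (np.float64(14.0), np.int64(16)), (np.float64(15.0), np.int64(20)), (np.float64(16.0), np.int64(14)), (np.float64(17.0), np.int64(15)), (np.float64(18.0), np.int64(0)), (np.float64(19.0), np.int64(1))]
sh 427 [[-0.0017, -0.0105, 0.0074], [0.0073, 0.0044, 0.009], [0.0112, 0.0195, 0.0134]]
```

```bash
cat >> h.py <<'E'
B=.255
TX=np.array([-np.sin(B),np.cos(B)]);TY=np.array([np.cos(B),np.sin(B)])
def st(l=""):
    s=telemetry.sense();print(l,round(s["t"],2),s["ee_pos"].round(4),s["ft_force"].round(1),s["ft_torque"].round(2),round(s["grip_width"],4),round(s["finger_force"],0));return s
E
python3 - <<'E'
from h import *
s=telemetry.sense();ctrl.move_l(np.r_[s["ee_pos"][:2],.20],speed=.15)
c=np.array([.5264,-.1807]);ctrl.reach(np.r_[c,.19],q(rot(B)));ctrl.pause(.2);st()
ctrl.move_l(np.r_[c,.142],speed=.08)
st("above")
r=ctrl.move_l(np.r_[c,.118],speed=.02,stop_force=4);st(r)
E
```

```text
10.69 [ 0.5267 -0.18    0.19  ] [-0.4  0.5 -0.6] [-0.02 -0.03 -0.02] 0.0091 58.0
above 11.44 [ 0.5266 -0.1808  0.1423] [0.  0.4 0.1] [ 0.04 -0.01 -0.07] 0.0093 58.0
False 12.79 [ 0.5265 -0.1807  0.1181] [ 0.4 -0.6 -0.1] [-0.02  0.04 -0.01] 0.0093 58.0
```

The bit entered the slot with no contact force. Next I push past the pins.

Run:
```python
from h import *
c=np.array([.5264,-.1807])
for i in range(8):
    r=ctrl.move_l(np.r_[c,.096],speed=.02,stop_force=22);s=st(r)
    if s["ee_pos"][2]<.1005: break
    if r:
        z=s["ee_pos"][2]
        for d in (.05,-.05,0): ctrl.move_l(np.r_[c,z-.001],speed=.02,ori=q(rot(B+d)))
        st("rock")
```

```text
True 13.72 [ 0.5266 -0.1807  0.0984] [-0.9  1.2 10.3] [ 0.07  0.33 -0.02] 0.0089 60.0
```

Run:
```python
from h import *
c=np.array([.5264,-.1807])
r=ctrl.move_l(np.r_[c,.0965],speed=.01,stop_force=12);ctrl.pause(.3);s=st(r)
z=s["ee_pos"][2]-.0005
for d in (.2,.5,.8):
    ctrl.reach(np.r_[c,z],q(rot(B-d)));ctrl.pause(.1);s=st(d)
    if np.hypot(*s["ft_force"][:2])>25 or abs(s["ft_torque"][2])>1: print("stop");break
```

```text
True 14.22 [ 0.5266 -0.1807  0.0983] [-1.5  1.7 11.4] [0.17 0.49 0.06] 0.009 60.0
0.2 14.64 [ 0.5269 -0.1805  0.0983] [-0.6  2.8 15. ] [ 0.64  0.04 -0.04] 0.0089 61.0
0.5 15.14 [ 0.5271 -0.1805  0.0983] [ 0.7  3.6 12.3] [ 0.55 -0.28 -0.05] 0.0094 60.0
0.8 15.64 [ 0.5273 -0.1806  0.0983] [ 4.1  2.4 11.6] [ 0.53 -0.42 -0.01] 0.0094 60.0
```

Run:
```python
from h import *
c=np.array([.5264,-.1807]);z=.0978
for d in (1.1,1.4,1.6,1.75,1.82):
    ctrl.reach(np.r_[c,z],q(rot(B-d)));ctrl.pause(.1);s=st(d)
    if np.hypot(*s["ft_force"][:2])>25 or abs(s["ft_torque"][2])>1: print("stop");break
p=wrist();C=cloud(p,p["W"]);M=np.linalg.inv(T(s));C=C@M[:3,:3].T+M[:3,3]
m=(C[...,2]<-.028)&(C[...,2]>-.036)&(abs(C[...,0])<.017)&(abs(C[...,1])<.0055)
r=cv2.minAreaRect((C[m][:,:2]*1000).astype(np.float32));print("paddle in tool",r,np.median(C[m][:,2]))
cv2.imwrite("pics/end.png",cv2.resize(p["img"][150:354,150:370],None,fx=3,fy=2.9,interpolation=cv2.INTER_CUBIC))
```

```text
1.1 16.14 [ 0.5276 -0.1808  0.0984] [ 3.4  1.6 10.6] [ 0.37 -0.79  0.02] 0.009 60.0
1.4 16.64 [ 0.5279 -0.1811  0.0984] [ 4. -0.  8.] [-0.01 -0.96 -0.07] 0.0091 60.0
1.6 17.06 [ 0.528  -0.1812  0.0984] [ 5.1 -0.8  7.3] [-0.22 -1.13  0.13] 0.0092 60.0
1.75 17.43 [ 0.5281 -0.1814  0.0984] [ 5.9 -2.6  5.9] [-0.5  -1.13  0.04] 0.0094 59.0
1.82 17.78 [ 0.5281 -0.1815  0.0984] [ 6.4 -3.7  6. ] [-0.65 -1.18  0.07] 0.0094 59.0
paddle in tool ((-0.6261606216430664, -0.0033006668090820312), (10.9172945022583, 32.18043518066406), 89.90481567382812) -0.03136430842542974
```

View pics/end.png

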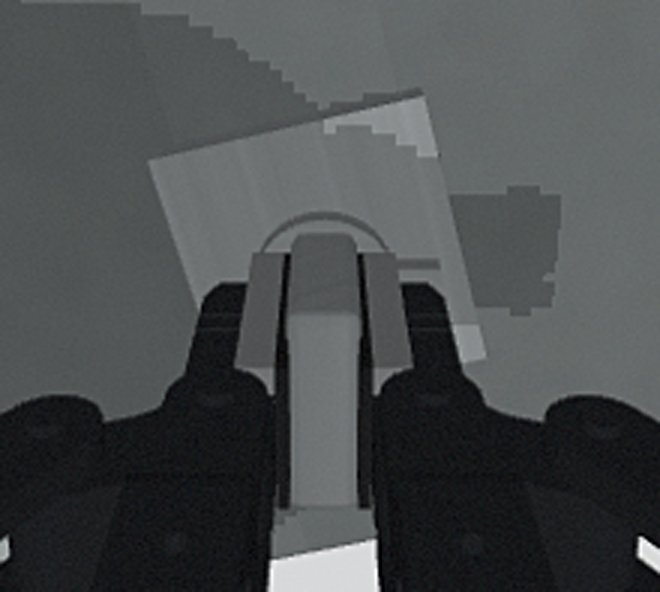

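The picture shows the shoulder disc flat on the plate at (325,230). The nose at (420,265) has turned with the tool and the paddle is still square in the pads. The key has turned 1.82 rad. Taking off at most 0.26 rad of play leaves the plug at about 1.56 rad, so I'm handing in.

```bash
python3 -c "
from h import *
st();print(job.sign_off());st()"
```

```text
17.83 [ 0.5281 -0.1815  0.0984] [ 5.9 -2.2  5.8] [-0.64 -1.13  0.08] 0.0094 59.0
the job is handed in; nothing more can be done
None
the job is handed in; nothing more can be done
```

The paddle-headed key is fully home in the lock, turned clockwise to about the quarter turn by my estimate (the plug itself could not be read), and still gripped there with about 59 N; I handed the job in at 17.8 s, but no verdict came back.

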